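# Turn a closed specimen case over in its cradle

### The arm

A 6-joint arm with a two-finger parallel gripper is mounted at the origin on the work surface. World frame = base frame: x ahead of the robot, y to its left, z up, the work surface at z = 0. Lengths are in mm, angles in rad, forces in N, time in s.
With the tool pointing down it reaches from about 325 to 775 mm from the base axis. Payload 5.5 kg.
Tool frame: the origin (TCP) lies between the finger pads; the fingertips stand ahead of it and the grasp point (between the pads) lies 8 mm behind it (env.tcp_to_tips is the z of the fingertips in the tool frame, in mm); z points along the fingers, y is the direction in which the jaws open and shut (so a half turn about z gives the same grasp; the last joint's range is limited). The gripper opens to 88 mm and grips with 3 to 60 N. Pads are 20 mm wide; open, the fingers measure 115 mm over their backs; the gripper's body (75 mm by 178 mm) begins 61 mm behind the grasp point.
Start: joints at [1.12, 0.091, 1.231, -0, 1.82, -0.057], TCP at [230.226, 554.087, 233.631] pointing down, gripper open.
Joint ranges: [-2.87, 2.87], [-0.86, 2.18], [0.17, 2.46], [-1.51, 4.65], [0.06, 2.69], [-2.65, 2.65]. Speed limits (rad/s): [2.57, 2.57, 3.01, 3.14, 3.14, 3.14].

### API

Orientations are given as a rotation vector (axis times angle).
In Python, from cell import env gives the robot as it stands. The module is installed in compiled form; this text tells all that it offers.
- The arm moves only by the shell command python3 -m pendant 'ROWS' [OPENING] [FORCE]. ROWS is text: rows parted by semicolons, each of 4 numbers parted by spaces: the shift along the tool's x, y, z in mm, then the turn about the tool's z in degrees. In form: tx ty tz turn; .... A call has 1 to 8 rows; each row shifts and turns the commanded pose from where the row before left it, along the tool's axes as they then stand; what a row does not reach is not made up. A row lasts 1/12 s, in which the tool goes at most 41.7 mm and 7.16 degrees, less where a joint would pass 70% of its speed; a pose out of reach is approached as far as the arm can. A call with a gripper value outside its range is refused whole. OPENING is the opening in per cent of the stroke, from 0 (shut) to 100 (fully open), set as the call begins (- or left out, the last holds). The fingers move at their own pace and stop on an object; FORCE is the grip in N (left out, the last holds). Time passes only in rows, so rows that do not move let the fingers close. It gives the time, the measured TCP pose, the force and the opening at its end, in the units of the state.
- env.state(): the state, without advancing time (a new reading comes with each control period).
- env.snapshot(name): name is "scene" or "top" or "wrist"; returns the picture (480x640x3 uint8, blue, green, red); there is no depth.
- env.camera_params(name): a dict with "fx", "fy", "cx", "cy" (pixels), "rvec" (rotation vector, rad) and "tvec" (3), from world to camera coordinates, as OpenCV has them. Camera axes: x right, y down, z forward; pixel columns grow to the right and rows downward; lengths in mm; the calibration is good to about 2 mm. A picture is of the moment at which its call begins: read the wrist's pose just before it. camera_params takes no time and is no camera call; for the wrist camera it gives the pose at the moment of the call.
- env.sign_off(): hands the job in, once; it reports no verdict.
The state is a dict: "t": time; "joints": joint angles; "qvel": joint speeds; "joint_efforts": joint torques, N m; "tcp_pos": TCP position; "tcp_rot": TCP orientation; "force": force on the tool from outside, world axes, zero at the start; "moment": the same for the moment, N m; "width": finger opening in mm.
Only numpy, scipy, OpenCV 4.12 (cv2) and the standard library are available. Lean on these libraries where they do the work, as an engineer would, in place of code of your own. Each camera call takes 0.05 s, during which the arm holds its last target. There are 200 camera calls.

### The job

Turn over the closed specimen case with the orange base so that the specimen puck inside drops onto the clear lid: pinch lid and base together, lift the case clear, turn it upside down without letting it come open, and set it back on the same cradle with the lid underneath, against both rails and the ledge. Set it down gently and let go only when it is seated; leave the blue case alone.

Things in the scene. Friction and masses are not known exactly. Their poses are not given: they have to be found in the camera images.
- case_base: Orange base, 70 x 110 x 16 mm, of the case to turn. Origin: centre of flat bottom; x along the 70 mm side, y the 110 mm side, z from bottom to lid. Closed case: 70 x 110 x 32 mm, about 0.2 kg, loose puck inside. It starts leaning at 45 deg, bottom on the rails, lid facing up and far left, x pointing down the slope to the ledge; its upper 110 mm edge is free to pinch across the 32 mm.
- case_lid: Its loose lid: clear window in a white rim, 70 x 110 x 16 mm, same outline as the base, located by an 8 mm collar inside, no catch: only weight or a pinch keeps it on. Origin: centre of its open edge's plane, 16 mm along z from the base's origin when closed; axes as the base's; the window's outer face is 16 mm along z.
- cradle: Fixed cradle of the orange case. Origin: underside of its 130 mm square foot; z up, x level, far left, y across. Two rails slope 45 deg down to +x, to a ledge square to them, 36 mm high; they meet at x 40, z 80 mm. Rails and ledge lie 33 to 59 mm either side of the middle, open between for a finger. Seated either way up, the case's middle (plane between base and lid) is at x 27, z 116 mm.
- blue_case: A like case with a blue base, 70 x 110 x 32 mm, one closed piece, leaning in a second, identical cradle; to be left alone. Origin and axes as for the orange base.
Not all that is in view belongs to the job. Leave any red look-alike of the case_lid alone. Several things have the shape of the case_base; the one meant has the colours described above.

How it is judged:
By the outcome, as a careful person would: the job done as asked, in the order asked, and still so for the second after the job is handed in, with the robot touching nothing.
It also fails if it takes over 38 s, if anything falls off the work surface, if the arm or the gripper's body presses on something with over 40 N, if the wrist force passes 120 N, or if a joint passes its speed limit or range.

## Working session

There is one attempt and no reset: what is moved stays moved. The work goes in short steps, Python scripts to look and compute and a shell command to move; the robot and the scene stay as the last step left them, time stands still between calls to the robot, and variables do not carry over. Pictures are saved under pics/ and viewed, about 8 in all and at most 12, crops included, and the job is handed in when it is done.

```bash
mkdir -p pics
python3 - <<'E'
from cell import env
import cv2,numpy as np
for n in("scene","top"):
    cv2.imwrite(f"pics/{n}0.png",env.snapshot(n)); p=env.camera_params(n); print(n,p, (-cv2.Rodrigues(np.array(p['rvec'],float))[0].T@np.array(p['tvec'],float).ravel()).round())
s=env.state();print(s['t'],s['tcp_pos'],s['tcp_rot'],s['width'],env.tcp_to_tips,s['force'])
E
```

```text
scene {'fx': 458.20238211721295, 'fy': 458.20238211721295, 'cx': 317.86266549691896, 'cy': 241.4201979344872, 'rvec': array([ 1.26853236,  2.50117258, -0.68939615]), 'tvec': array([ 315.91912531, -306.52567755, 1073.09533014])} [852. 219. 756.]
top {'fx': 460.156983812661, 'fy': 460.156983812661, 'cx': 316.50739268383865, 'cy': 234.56459016438495, 'rvec': array([ 2.16073312, -2.1779415 ,  0.09902455]), 'tvec': array([-24.72947231, 550.06524509, 690.26763188])} [481. -33. 740.]
0.1 [230.13165904 553.85812508 232.64752951] [-6.14470438e-01 -3.08048494e+00  2.57660227e-03] 87.76714294504804 11.0 [ 0.20781982 -0.35735334 -0.39567029]
```

View pics/scene0.png

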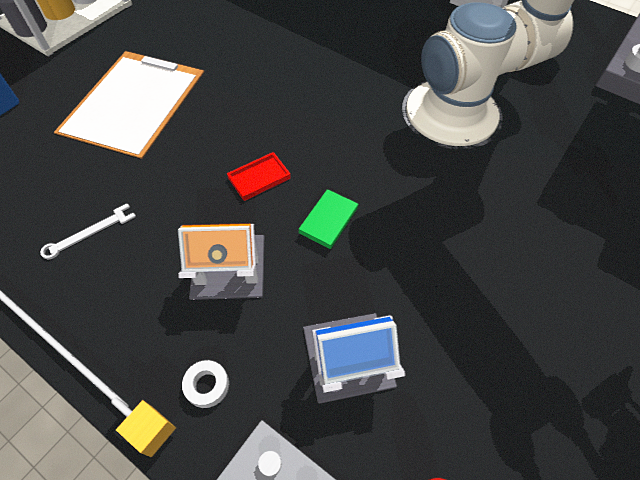

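View pics/top0.png

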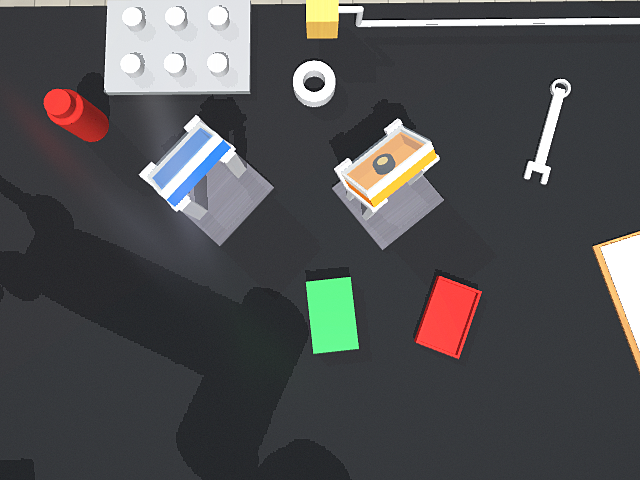

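The scene picture has the orange case with its clear lid and puck at (217,250); the top picture has it at (388,163), with the ledge to the upper left. Look-alikes in the top picture are the blue case (185,165), a red open lid or tray (450,315) and a green block (332,315). I choose the orange case at (388,163).

Run:
```python
import cv2,numpy as np
a=cv2.imread("pics/top0.png")[105:255,325:455]; b=cv2.imread("pics/scene0.png")[210:310,165:275]
a=cv2.resize(a,None,fx=4,fy=4,interpolation=cv2.INTER_CUBIC)[:600]; b=cv2.resize(b,(280,255),interpolation=cv2.INTER_CUBIC)
o=np.zeros((600,800,3),np.uint8);o[:,:520]=a;o[:255,520:]=b
cv2.imwrite("pics/crop1.png",o)
```

```text
(no output)
```

View pics/crop1.png

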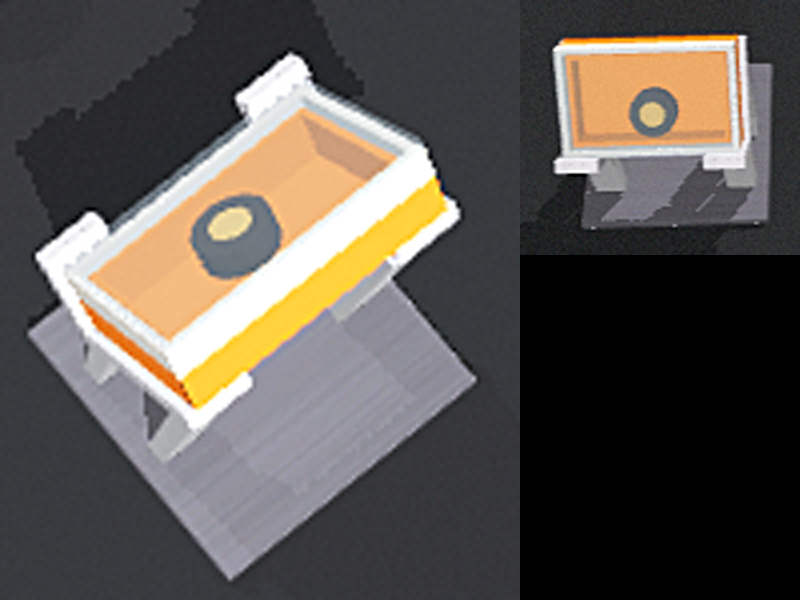

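```bash
cat > h.py <<'E'
import cv2,numpy as np
from scipy.spatial.transform import Rotation as R
s=np.sqrt(.5)
Cc=np.array([[s,0,s],[0,1,0],[-s,0,s]]); M=np.array([27,0,116.])
def case(x,y,z): return M+Cc@np.array([x,y,z],float)   # z from mid plane; cradle frame
def proj(p,P): return cv2.projectPoints(np.array(P,float).reshape(-1,3),p['rvec'],p['tvec'],np.array([[p['fx'],0,p['cx']],[0,p['fy'],p['cy']],[0,0,1]]),None)[0].reshape(-1,2)
def w(q,P): c,n=np.cos(q[2]),np.sin(q[2]); return np.asarray(P)@np.array([[c,-n,0],[n,c,0],[0,0,1]]).T+[q[0],q[1],0]
E
python3 - <<'E'
from h import *
from cell import env
from scipy.optimize import least_squares
T=lambda u,v:(u/4+325,v/4+105)
S=lambda u,v:((u-520)*110/280+165,v*100/255+210)
top=[(case(-35,55,-16),T(198,408)),(case(-35,-55,-16),T(446,208)),(case(-35,55,0),T(183,376)),(case(-35,-55,0),T(437,175)),(case(35,55,16),T(70,278)),(case(35,-55,16),T(303,92))]
ft=[((-65,65),T(230,578)),((-65,-65),T(475,380)),((65,65),T(28,330))]
sc=[(case(-35,-55,16),S(555,47)),(case(-35,55,16),S(737,44)),(case(35,55,16),S(733,152)),(case(35,-55,16),S(561,157))]
pt,ps=env.camera_params("top"),env.camera_params("scene")
def r(q):
    a=proj(pt,w(q,[k[0] for k in top]+[(*k[0],q[3]) for k in ft]))-[k[1] for k in top+ft]
    b=proj(ps,w(q,[k[0] for k in sc]))-[k[1] for k in sc]
    return np.r_[a,b].ravel()
for g in(.3,.9,1.5):
    o=least_squares(r,[580,-135,g,8.],loss='soft_l1'); print(o.x.round(3),o.cost)
print(r(o.x).reshape(-1,2).round(1)); q=o.x
print('mid',w(q,M),'upper edge mid',w(q,case(-35,0,0)),np.degrees(q[2]))
E
```

```text
[ 617.405 -145.518    0.662    2.198] 14.47899026275996
[ 617.405 -145.518    0.662    2.198] 14.478990262789102
[ 617.405 -145.518    0.662    2.198] 14.478990262758689
[[ 0.1 -0.1]
 [ 1.3 -0.1]
 [-0.5 -0.1]
 [ 0.2 -0.6]
 [-2.5 -4.2]
 [-0.3 -4.9]
 [-0.3  0.7]
 [ 0.8  0.4]
 [-0.3  0.1]
 [-0.3 -0.4]
 [-1.1 -0.8]
 [ 2.7 -0.5]
 [ 1.3 -0.8]]
mid [ 638.69683721 -128.91523209  116.        ] upper edge mid [ 619.1799324  -144.13332747  140.74873734] 37.94493860698886
```

```bash
python3 -m pendant '-37 -10 -5 0;-37 -10 -5 0;-37 -10 -5 0;-37 -10 -5 0;-37 -10 -5 0;-37 -10 -5 0;-37 -10 -5 0;-37 -10 -5 0'; python3 -m pendant '-20 35 0 0;-20 35 0 0;-20 35 0 0;-20 35 0 0;-20 35 0 0;-20 35 0 0'; python3 -c "
from cell import env
from h import *
s=env.state();print(s['joints'],R.from_rotvec(s['tcp_rot']).as_matrix().round(3))"
```

```text
t: 0.77
tcp_pos: [474.0, 365.2, 273.4]
tcp_rot: [-0.614, -3.08, 0.001]
force: [0.1, 0.1, 0.1]
width: 87.9
t: 1.27
tcp_pos: [641.0, 496.2, 269.8]
tcp_rot: [0.614, 3.076, 0.009]
force: [0.6, 0.6, 1.1]
width: 87.4
[ 6.16632072e-01  8.41407137e-01  1.92055569e-01  4.43514214e-04
  2.10031133e+00 -5.59984051e-01] [[-0.923  0.384  0.006]
 [ 0.384  0.923  0.005]
 [-0.004  0.007 -1.   ]]
```

```bash
python3 -m pendant '-20 35 0 0;-20 35 0 0;-20 35 0 0'; python3 -c "
from cell import env
from h import *
s=env.state();print(s['joints'],R.from_rotvec(s['tcp_rot']).as_matrix().round(3))"
```

```text
t: 1.52
tcp_pos: [677.1, 524.1, 228.6]
tcp_rot: [0.605, 3.033, 0.085]
force: [-0.4, -0.5, 0.4]
width: 87.9
[ 0.61767995  0.90594761  0.17178184  0.00360484  1.99145341 -0.55764638] [[-0.922  0.382  0.057]
 [ 0.385  0.922  0.045]
 [-0.036  0.063 -0.997]]
```

```bash
cat > st.py <<'E'
from cell import env
from h import *
s=env.state();m=R.from_rotvec(s['tcp_rot']).as_matrix();z=m[:,2]
print('t',round(s['t'],2),'J',np.array(s['joints']).round(3),'pos',np.array(s['tcp_pos']).round(1),'F',np.array(s['force']).round(1),'w',round(s['width'],1))
print(m.round(3),'tilt',np.degrees(np.arccos(-z[2])).round(1),'az',np.degrees(np.arctan2(z[1],z[0])).round(1))
E
python3 -m pendant '-20 35 -20 0;-20 35 -20 0;-20 35 -20 0;-20 35 -20 0'; python3 st.py
```

```text
t: 1.85
tcp_pos: [695.9, 538.6, 270.3]
tcp_rot: [0.587, 2.945, 0.225]
force: [0.0, -0.4, 1.0]
width: 87.5
t 1.85 J [ 0.617  0.864  0.169  0.009  1.91  -0.556] pos [695.9 538.6 270.3] F [ 0.  -0.4  1. ] w 87.5
[[-0.916  0.37   0.156]
 [ 0.39   0.913  0.12 ]
 [-0.098  0.171 -0.98 ]] tilt 11.4 az 37.7
```

```bash
python3 -m pendant '-20 35 -10 0;-20 35 -10 0;-20 35 -10 0;-20 35 -10 0;-20 35 -10 0;-20 35 -10 0'; python3 st.py
```

```text
t: 2.35
tcp_pos: [735.2, 568.8, 299.1]
tcp_rot: [0.561, 2.814, 0.408]
force: [0.0, 0.8, -0.2]
width: 87.6
t 2.35 J [ 0.616  0.849  0.169  0.015  1.752 -0.555] pos [735.2 568.8 299.1] F [ 0.   0.8 -0.2] w 87.6
[[-0.897  0.337  0.288]
 [ 0.404  0.887  0.222]
 [-0.18   0.316 -0.932]] tilt 21.3 az 37.7
```

```bash
python3 -m pendant '-20 35 -5 0;-20 35 -5 0;-20 35 -5 0;-20 35 -5 0;-20 35 -5 0;-20 35 -5 0;-20 35 -5 0;-20 35 -5 0'; python3 st.py
```

```text
t: 3.02
tcp_pos: [779.6, 602.9, 353.7]
tcp_rot: [0.525, 2.63, 0.623]
force: [0.8, -0.5, 0.6]
width: 87.8
t 3.02 J [ 0.615  0.824  0.17   0.024  1.551 -0.555] pos [779.6 602.9 353.7] F [ 0.8 -0.5  0.6] w 87.8
[[-0.856  0.265  0.445]
 [ 0.436  0.831  0.344]
 [-0.279  0.488 -0.827]] tilt 34.2 az 37.7
```

```bash
python3 -m pendant '-20 35 0 0;-20 35 0 0;-20 35 0 0;-20 35 0 0;-20 35 0 0;-20 35 0 0;-20 35 0 0'; python3 st.py
```

```text
t: 3.6
tcp_pos: [808.9, 625.4, 417.6]
tcp_rot: [0.491, 2.46, 0.791]
force: [-0.5, 0.4, -0.5]
width: 88.1
t 3.6 J [ 0.615  0.796  0.17   0.032  1.384 -0.555] pos [808.9 625.4 417.6] F [-0.5  0.4 -0.5] w 88.1
[[-0.807  0.179  0.563]
 [ 0.474  0.765  0.435]
 [-0.353  0.618 -0.703]] tilt 45.4 az 37.7
```

```bash
python3 -m pendant '0 0 -20 6;0 0 -20 6;0 0 -20 6;0 0 -20 6;0 0 -20 5.7'; python3 st.py
cat > to.py <<'E'
import sys
from cell import env
from h import *
s=env.state();m=R.from_rotvec(s['tcp_rot']).as_matrix()
t=np.array([float(v) for v in sys.argv[1:4]]);print('tool delta',(m.T@(t-s['tcp_pos'])).round(1))
E
python3 to.py 550 -198 270
```

```text
t: 4.02
tcp_pos: [751.8, 581.3, 489.1]
tcp_rot: [1.162, 2.352, 0.985]
force: [-0.2, -0.7, 0.4]
width: 87.8
t 4.02 J [ 0.61   0.58   0.347  0.035  1.424 -0.034] pos [751.8 581.3 489.1] F [-0.2 -0.7  0.4] w 87.8
[[-0.609  0.559  0.563]
 [ 0.793  0.426  0.435]
 [ 0.004  0.711 -0.703]] tilt 45.3 az 37.7
tool delta [-495.9 -600.7 -298.7]
```

```bash
P='import st'; python3 -m pendant '-21 -25 -12.4 0;-21 -25 -12.4 0;-21 -25 -12.4 0;-21 -25 -12.4 0;-21 -25 -12.4 0;-21 -25 -12.4 0;-21 -25 -12.4 0;-21 -25 -12.4 0' >/dev/null; python3 st.py;  python3 -m pendant '-21 -25 -12.4 0;-21 -25 -12.4 0;-21 -25 -12.4 0;-21 -25 -12.4 0;-21 -25 -12.4 0;-21 -25 -12.4 0;-21 -25 -12.4 0;-21 -25 -12.4 0' >/dev/null; python3 st.py; python3 to.py 550 -198 270
```

```text
t 4.68 J [ 0.272 -0.071  1.247  0.288  1.226 -0.379] pos [688.3 321.  416.9] F [ 0.2  0.1 -0.1] w 87.8
[[-0.612  0.555  0.563]
 [ 0.791  0.431  0.435]
 [-0.001  0.712 -0.703]] tilt 45.4 az 37.7
t 5.35 J [-0.277 -0.331  1.601  0.622  1.374 -0.902] pos [624.2  58.8 345. ] F [ 0.3 -0.9 -0.5] w 87.6
[[-0.612  0.555  0.564]
 [ 0.791  0.431  0.434]
 [-0.003  0.711 -0.703]] tilt 45.3 az 37.6
tool delta [-157.6 -205.3 -100.5]
```

```bash
python3 -m pendant '-19.7 -25.7 -12.6 0;-19.7 -25.7 -12.6 0;-19.7 -25.7 -12.6 0;-19.7 -25.7 -12.6 0;-19.7 -25.7 -12.6 0;-19.7 -25.7 -12.6 0;-19.7 -25.7 -12.6 0;-19.7 -25.7 -12.6 0' 100 35 >/dev/null; python3 st.py;  python3 to.py 633.7 -132.8 122.4
python3 - <<'E'
from cell import env
import cv2
p=env.camera_params("wrist");print(p)
cv2.imwrite("pics/wrist1.png",env.snapshot("wrist"))
E
```

```text
t 6.02 J [-0.834 -0.189  1.615  0.787  1.614 -1.414] pos [ 549.6 -198.7  269.8] F [ 0.8 -0.9  0. ] w 87.6
[[-0.611  0.556  0.563]
 [ 0.792  0.432  0.432]
 [-0.003  0.71  -0.704]] tilt 45.2 az 37.5
tool delta [  1.3 -29.4 179.6]
{'fx': 383.46521093444784, 'fy': 383.46521093444784, 'cx': 313.0854019355782, 'cy': 236.0848044032668, 'rvec': array([2.76576455, 0.77332997, 1.26108046]), 'tvec': array([-410.22463394, -437.53359002,   -0.89786419])}
```

View pics/wrist1.png

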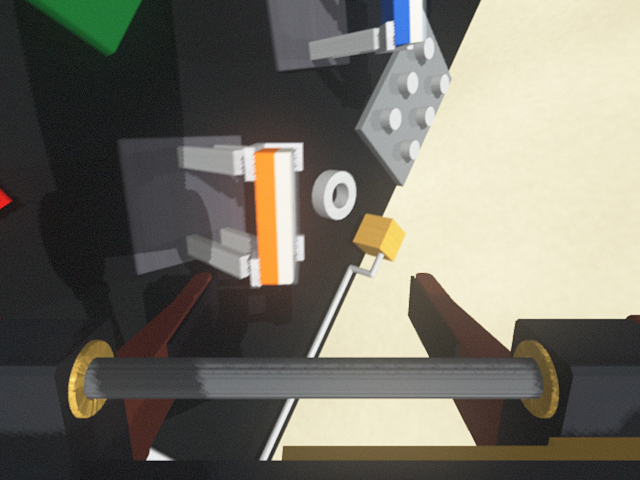

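The wrist view shows the case edge-on: orange base at about (265,217), white lid at (288,217), with the base/lid seam from (275,150) to (277,284). I'll compare this with the projected model.

Run:
```python
from h import *
import cv2
q=[617.4,-145.5,.662]
p=dict(fx=383.465,fy=383.465,cx=313.085,cy=236.085,rvec=np.array([2.76576455,0.77332997,1.26108046]),tvec=np.array([-410.22463394,-437.53359002,-0.89786419]))
pts=[case(-35,y,z) for y in(-55,55) for z in(-16,0,16)]
P=proj(p,w(q,pts)); print(P.round(1))
im=cv2.imread("pics/wrist1.png")
c=cv2.resize(im[130:305,220:330],None,fx=3.4,fy=3.4,interpolation=cv2.INTER_CUBIC)
for u in P: cv2.drawMarker(c,tuple(int(v) for v in (u-[220,130])*3.4),(0,0,255) ,0,14,1)
cv2.imwrite("pics/crop2.png",c)
```

```text
[[260.6 282.5]
 [279.3 282.5]
 [298.  282.5]
 [255.3 151. ]
 [275.9 151. ]
 [296.5 151. ]]
```

View pics/crop2.png

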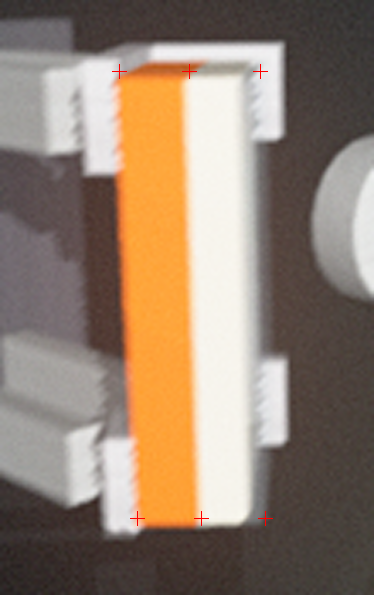

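```bash
python3 -m pendant '0.2 -7.4 20 0;0.2 -7.4 20 0;0.2 -7.3 20 0;0.2 -7.3 20 0;0 0 20 0;0 0 20 0;0 0 0 0' >/dev/null; python3 st.py;  python3 to.py 633.7 -132.8 122.4
```

```text
t 6.65 J [-0.7   -0.114  1.741  0.784  1.384 -1.459] pos [ 600.7 -154.9  160.7] F [ 0.1  0.8 -0.6] w 88.2
[[-0.613  0.559  0.559]
 [ 0.79   0.431  0.436]
 [ 0.003  0.709 -0.705]] tilt 45.1 az 38.0
tool delta [-2.9  0.8 55.1]
```

```bash
python3 -m pendant '0 0 14 0;0 0 14 0;0 0 14 0;0 0 13 0;0 0 0 0;0 0 0 0' >/dev/null; python3 st.py;  python3 to.py 633.7 -132.8 122.4
python3 - <<'E'
from cell import env
import cv2
a=env.snapshot("scene")[150:340,130:330];b=env.snapshot("top")[80:270,300:480]
import numpy as np
cv2.imwrite("pics/c3.png",cv2.resize(np.hstack([a,b]),None,fx=2.1,fy=2.1,interpolation=cv2.INTER_CUBIC))
E
```

```text
t 7.15 J [-0.63  -0.055  1.75   0.791  1.283 -1.46 ] pos [ 631.5 -132.8  125.1] F [0.4 0.1 0.7] w 87.7
[[-0.612  0.557  0.561]
 [ 0.791  0.432  0.434]
 [-0.     0.71  -0.705]] tilt 45.2 az 37.8
tool delta [-1.4 -0.7  3.2]
```

View pics/c3.png

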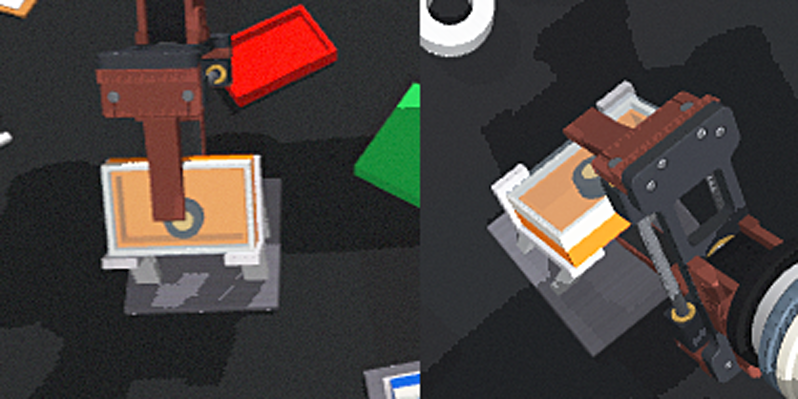

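The scene and top views show the fingers straddling the upper edge of the orange case, one above the lid and one under the base between the rails. Closing now.

```bash
python3 -m pendant '0 0 0 0;0 0 0 0;0 0 0 0;0 0 0 0;0 0 0 0;0 0 0 0' 20 35; python3 -m pendant '0 0 0 0;0 0 0 0;0 0 0 0' 0 35;python3 st.py
```

```text
t: 7.75
tcp_pos: [631.5, -133.0, 125.0]
tcp_rot: [1.156, 2.356, 0.981]
force: [-0.2, 0.6, -0.3]
width: 51.6
t: 8.0
tcp_pos: [631.5, -132.9, 124.9]
tcp_rot: [1.156, 2.356, 0.981]
force: [0.9, 0.8, 1.4]
width: 31.9
t 8.0 J [-0.63  -0.054  1.751  0.791  1.283 -1.46 ] pos [ 631.5 -132.9  124.9] F [0.9 0.8 1.4] w 31.9
[[-0.612  0.557  0.561]
 [ 0.791  0.431  0.434]
 [-0.     0.71  -0.705]] tilt 45.2 az 37.7
```

```bash
python3 -m pendant '0 0 0 0;0 1 -1 0;0 3 -3 0;0 6 -6 0;0 10 -10 0;0 15 -15 0;0 15 -15 0;0 15 -15 0' ; python3 -m pendant '0 15 -15 0;0 10 -10 0;0 6 -6 0;0 3 -3 0;0 0 0 0' ;python3 st.py
python3 - <<'E'
from cell import env
import cv2
a=env.snapshot("scene")[110:340,130:330];b=env.snapshot("top")[70:300,300:490]
import numpy as np
cv2.imwrite("pics/c4.png",cv2.resize(np.hstack([a,b]),None,fx=2,fy=2,interpolation=cv2.INTER_CUBIC))
E
```

```text
t: 8.67
tcp_pos: [631.2, -133.1, 219.3]
tcp_rot: [1.155, 2.355, 0.98]
force: [0.8, -0.9, -1.8]
width: 32.0
t: 9.08
tcp_pos: [631.2, -133.3, 265.9]
tcp_rot: [1.155, 2.355, 0.98]
force: [0.6, 0.1, -2.6]
width: 31.5
t 9.08 J [-0.631 -0.121  1.56   0.755  1.467 -1.279] pos [ 631.2 -133.3  265.9] F [ 0.6  0.1 -2.6] w 31.5
[[-0.612  0.556  0.562]
 [ 0.791  0.432  0.434]
 [-0.001  0.71  -0.704]] tilt 45.2 az 37.7
```

View pics/c4.png

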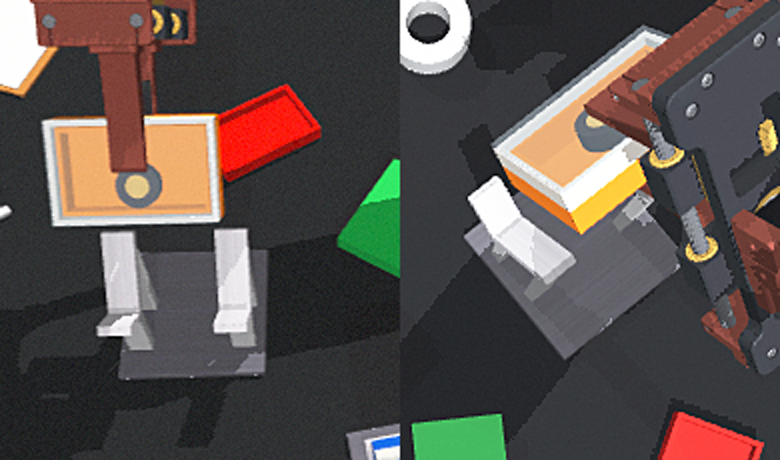

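The case is held closed, clear of the cradle. The puck is still on the base (lid side up). Turning +180° about the tool's z (J6 goes from -1.28 to +1.86, in range).

```bash
python3 -m pendant '0 0 0 2;0 0 0 4;0 0 0 6;0 0 0 6;0 0 0 6;0 0 0 6;0 0 0 6;0 0 0 6'; python3 -m pendant '0 0 0 6;0 0 0 6;0 0 0 6;0 0 0 6;0 0 0 6;0 0 0 6;0 0 0 6;0 0 0 6'; python3 st.py
```

```text
t: 9.85
tcp_pos: [630.7, -133.0, 262.7]
tcp_rot: [2.09, 1.928, 1.178]
force: [-0.0, -0.2, -0.8]
width: 31.6
t: 10.52
tcp_pos: [630.7, -133.0, 262.8]
tcp_rot: [-2.547, -0.861, -1.055]
force: [0.3, 0.7, -1.2]
width: 31.7
t 10.52 J [-0.631 -0.119  1.564  0.755  1.466  0.296] pos [ 630.7 -133.   262.8] F [ 0.3  0.7 -1.2] w 31.7
[[ 0.562  0.609  0.559]
 [ 0.426 -0.793  0.435]
 [ 0.709 -0.006 -0.705]] tilt 45.1 az 37.9
```

```bash
python3 -m pendant '0 0 0 6;0 0 0 6;0 0 0 6;0 0 0 6;0 0 0 6;0 0 0 6;0 0 0 6;0 0 0 6' >/dev/null; python3 -m pendant '0 0 0 6;0 0 0 6;0 0 0 6;0 0 0 6;0 0 0 6;0 0 0 6;0 0 0 4;0 0 0 2' >/dev/null; python3 -m pendant '0 0 0 0;0 0 0 0'; python3 st.py
python3 - <<'E'
from cell import env
import cv2
a=env.snapshot("scene")[110:340,130:330];b=env.snapshot("top")[70:300,300:490]
import numpy as np
cv2.imwrite("pics/c5.png",cv2.resize(np.hstack([a,b]),None,fx=2,fy=2,interpolation=cv2.INTER_CUBIC))
E
```

```text
t: 12.02
tcp_pos: [630.8, -133.1, 263.3]
tcp_rot: [-2.153, 1.055, -0.437]
force: [-0.4, -0.1, -1.5]
width: 31.5
t 12.02 J [-0.631 -0.12   1.563  0.755  1.466  1.861] pos [ 630.8 -133.1  263.3] F [-0.4 -0.1 -1.5] w 31.5
[[ 0.613 -0.558  0.56 ]
 [-0.79  -0.431  0.435]
 [-0.001 -0.709 -0.705]] tilt 45.2 az 37.9
```

View pics/c5.png

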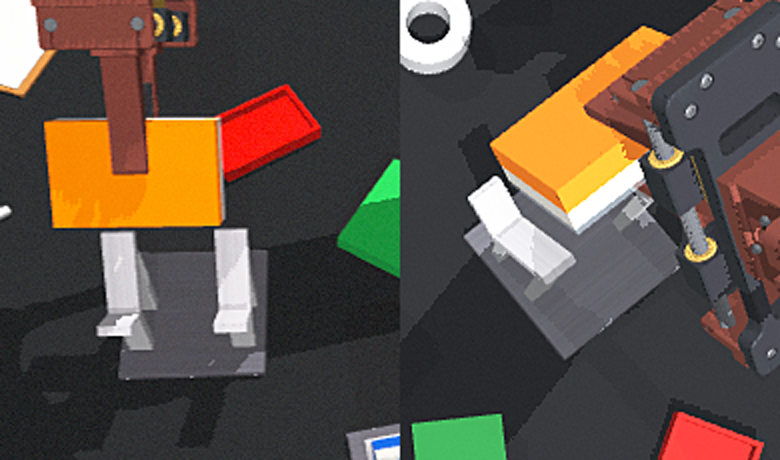

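The case is closed and upside down, orange on top, in the same place in the image as before. The puck is hidden under the base. Lowering to above the seat.

```bash
python3 -m pendant '0 4 4 0;0 9 9 0;0 14 14 0;0 14 14 0;0 14 14 0;0 12 12 0;0 7 7 0;0 4 4 0'; python3 -m pendant '0 2 2 0;0 0 0 0;0 0 0 0';  python3 st.py; python3 to.py 631.5 -132.9 124.9
```

```text
t: 12.78
tcp_pos: [630.7, -132.5, 151.8]
tcp_rot: [-2.152, 1.057, -0.436]
force: [0.4, 0.4, -1.5]
width: 32.3
t: 13.03
tcp_pos: [631.9, -133.2, 153.0]
tcp_rot: [-2.152, 1.055, -0.442]
force: [0.7, 1.0, -1.7]
width: 31.6
t 13.03 J [-0.63  -0.076  1.72   0.781  1.318  1.718] pos [ 631.9 -133.2  153. ] F [ 0.7  1.  -1.7] w 31.6
[[ 0.612 -0.556  0.562]
 [-0.791 -0.432  0.434]
 [ 0.002 -0.71  -0.704]] tilt 45.3 az 37.6
tool delta [-0.5 20.1 19.7]
```

```bash
python3 -m pendant '0 3 3 0;0 3 3 0;0 3 3 0;0 3 3 0;0 2 2 0;0 1.5 1.5 0;0 0 0 0;0 0 0 0';  python3 st.py|head -1; python3 to.py 631.5 -132.9 124.9;  python3 -m pendant '0 0.7 0.7 0;0 0.7 0.7 0;0 0.7 0.7 0;0 0 0 0;0 0 0 0'; python3 to.py 631.5 -132.9 124.9
```

```text
t: 13.7
tcp_pos: [631.5, -132.9, 129.7]
tcp_rot: [-2.152, 1.056, -0.439]
force: [0.1, 0.3, -1.9]
width: 31.2
t 13.7 J [-0.63  -0.058  1.745  0.789  1.289  1.688] pos [ 631.5 -132.9  129.7] F [ 0.1  0.3 -1.9] w 31.2
tool delta [0.  3.4 3.4]
t: 14.12
tcp_pos: [631.5, -132.9, 126.9]
tcp_rot: [-2.152, 1.056, -0.44]
force: [0.2, -0.5, -2.3]
width: 32.3
tool delta [-0.   1.4  1.4]
```

```bash
python3 -m pendant '0 0.5 0.5 0;0 0.3 0.3 0;0 0 0 0;0 0 0 0'; python3 -m pendant '0 0.4 0.4 0;0 0 0 0;0 0 0 0'; python3 -m pendant '0 0.4 0.4 0;0 0 0 0;0 0 0 0';  python3 to.py 631.5 -132.9 124.9
```

```text
t: 14.45
tcp_pos: [631.6, -133.0, 126.1]
tcp_rot: [-2.152, 1.055, -0.44]
force: [-0.9, -0.4, 0.4]
width: 31.9
t: 14.7
tcp_pos: [631.7, -133.0, 126.0]
tcp_rot: [-2.152, 1.055, -0.441]
force: [-2.8, -0.5, 2.8]
width: 31.8
t: 14.95
tcp_pos: [631.8, -133.1, 125.9]
tcp_rot: [-2.152, 1.055, -0.441]
force: [-3.3, -1.0, 4.9]
width: 31.6
tool delta [-0.3  0.8  0.6]
```

```bash
python3 -m pendant '0 0.4 0 0;0 0 0 0;0 0 0 0'; python3 -m pendant '0 0.4 0 0;0 0 0 0;0 0 0 0'; python3 to.py 631.5 -132.9 124.9
```

```text
t: 15.2
tcp_pos: [631.8, -133.1, 125.9]
tcp_rot: [-2.151, 1.055, -0.442]
force: [-2.7, -0.7, 5.8]
width: 32.1
t: 15.45
tcp_pos: [631.7, -133.2, 125.7]
tcp_rot: [-2.151, 1.054, -0.442]
force: [-2.8, -0.5, 6.0]
width: 31.6
tool delta [-0.3  0.5  0.6]
```

```bash
python3 -m pendant '0 0.5 0 0;0 0 0 0;0 0 0 0'; python3 -m pendant '0 0.5 0 0;0 0 0 0;0 0 0 0'; python3 to.py 631.5 -132.9 124.9
python3 - <<'E'
from cell import env
import cv2
a=env.snapshot("scene")[190:320,150:290];b=env.snapshot("top")[90:220,310:450];c=env.snapshot("wrist")
import numpy as np
o=cv2.resize(np.hstack([a,b]),(800,371),interpolation=cv2.INTER_CUBIC)
cv2.imwrite("pics/c6.png",o);cv2.imwrite("pics/w6.png",c)
E
```

```text
t: 15.7
tcp_pos: [631.6, -133.3, 125.6]
tcp_rot: [-2.151, 1.054, -0.442]
force: [-1.8, 0.1, 5.8]
width: 31.7
t: 15.95
tcp_pos: [631.5, -133.4, 125.5]
tcp_rot: [-2.15, 1.054, -0.443]
force: [-1.0, 0.5, 6.3]
width: 31.9
tool delta [-0.4  0.3  0.6]
```

View pics/c6.png

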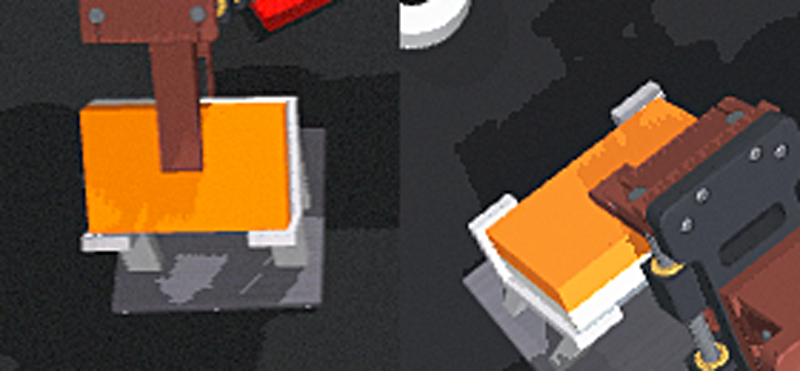

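Both views show the case seated: lid underneath on the rails, lower edge against both ledge pieces, no visible gap. About 5 N is felt on both the rails and the ledge. Letting go gently.

```bash
python3 -m pendant '0 0 0 0;0 0 0 0' 0 10; python3 -m pendant '0 0 0 0;0 0 0 0;0 0 0 0;0 0 0 0' 50; python3 -m pendant '0 0 0 0;0 0 0 0;0 0 0 0;0 0 0 0;0 0 0 0' 85; python3 st.py
python3 - <<'E'
from cell import env
import cv2
a=env.snapshot("scene")[190:320,150:290];b=env.snapshot("top")[90:220,310:450]
import numpy as np
o=cv2.resize(np.hstack([a,b]),(800,371),interpolation=cv2.INTER_CUBIC)
cv2.imwrite("pics/c7.png",o)
p=cv2.imread("pics/c6.png");print((np.abs(p.astype(int)-o).sum(2)>120).sum())
E
```

```text
t: 16.27
tcp_pos: [631.5, -133.4, 125.5]
tcp_rot: [-2.151, 1.053, -0.443]
force: [-0.6, 0.9, 5.5]
width: 32.1
t: 16.6
tcp_pos: [630.4, -133.6, 122.8]
tcp_rot: [-2.152, 1.056, -0.439]
force: [-0.4, 0.4, -0.0]
width: 43.8
t: 17.02
tcp_pos: [630.5, -133.7, 123.3]
tcp_rot: [-2.152, 1.056, -0.44]
force: [0.2, 0.8, -0.2]
width: 72.9
t 17.02 J [-0.632 -0.054  1.753  0.791  1.282  1.678] pos [ 630.5 -133.7  123.3] F [ 0.2  0.8 -0.2] w 72.9
[[ 0.612 -0.557  0.561]
 [-0.791 -0.431  0.434]
 [ 0.    -0.71  -0.705]] tilt 45.2 az 37.7
9001
```

View pics/c7.png

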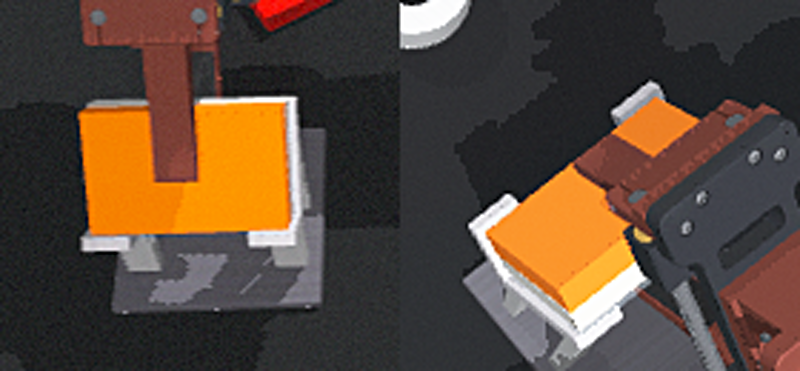

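Open, the case stayed seated and closed. Backing straight out along the tool.

```bash
python3 -m pendant '0 0 -3 0;0 0 -8 0;0 0 -15 0;0 0 -20 0;0 0 -20 0;0 0 -20 0;0 0 -20 0;0 0 -20 0'; python3 -m pendant '0 0 -20 0;0 0 -20 0;0 0 -10 0;0 0 0 0'
python3 - <<'E'
from cell import env
from h import *
q=[617.4,-145.5,.662]
a=env.snapshot("scene");b=env.snapshot("top");pw=env.camera_params("wrist");c=env.snapshot("wrist")
pts=w(q,[case(x,y,z) for x in(-35,35) for y in(-55,55) for z in(-16,0,16)])
def cr(im,p,sz):
    P=proj(p,pts);o=np.maximum(P.mean(0).astype(int)-sz,0);k=im[o[1]:o[1]+2*sz,o[0]:o[0]+2*sz];f=400/(2*sz)
    k=cv2.resize(k,(400,400),interpolation=cv2.INTER_CUBIC)
    for u in P: cv2.drawMarker(k,tuple(int(v) for v in (u-o)*f),(255,0,255),0,8,1)
    return k
o=np.hstack([cr(a,env.camera_params("scene"),60),cr(b,env.camera_params("top"),65)])
cv2.imwrite("pics/c8.png",o); cv2.imwrite("pics/w8.png",cr(c,pw,100))
E
```

```text
t: 17.78
tcp_pos: [558.9, -189.0, 213.6]
tcp_rot: [-2.152, 1.056, -0.441]
force: [-0.0, -0.3, 0.3]
width: 74.7
t: 18.12
tcp_pos: [531.4, -211.7, 250.0]
tcp_rot: [-2.153, 1.056, -0.445]
force: [0.7, 0.1, -0.9]
width: 74.6
```

View pics/c8.png

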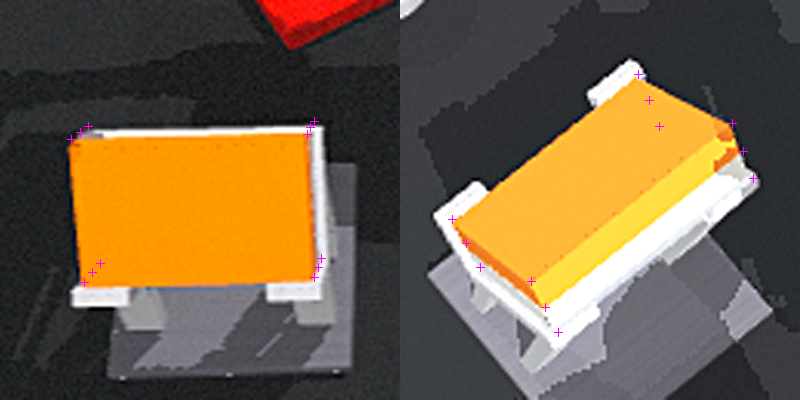

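View pics/w8.png

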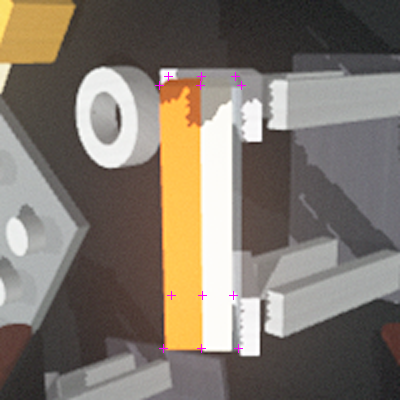

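Markers for the seated pose coincide with the case corners in all three views. In the wrist view the base/lid seam is closed, at (202,348), and the lid lies flush on the rails. Handing in.

```bash
python3 -m pendant '0 0 0 0;0 0 0 0;0 0 0 0' && python3 -c "
from cell import env
s=env.state();print(abs(s['qvel']).max());print(env.sign_off())"
```

```text
t: 18.52
tcp_pos: [531.9, -209.5, 246.5]
tcp_rot: [-2.152, 1.055, -0.438]
force: [-0.9, 0.8, 0.0]
width: 75.0
0.006568482348068216
the job is handed in; nothing more can be done
None
```

The orange case is turned over and back on its cradle with the lid underneath, and the job is handed in at 18.5 s of the 38 s allowed. No verdict was reported.

**What I did:**
- **Tilt:** the moves cannot tilt the tool, so I pushed the arm against its outer reach limit until it stood at 45°, in line with the cradle's slope.
- **Grip and turn:** I pinched lid and base together with 35 N, lifted the case 140 mm and turned it 180° about the tool's axis.
- **Setting down:** I lowered it until I felt about 5 N against both the rails and the ledge, then let go and backed straight out.

**Last checks:**
- In the scene, top and wrist views the case corners match the expected seated position to within about 2 mm. The base/lid seam is closed, and the gripper is clear and still.
- The grip width stayed close to 32 mm throughout, so I take it the lid never opened. I never touched the blue case.

**Not fully certain:**
- **Puck:** I could not see it after the turn because the base hides it, so its drop onto the lid is inferred from the turn.
- **Joint 3:** it read 0.169 at the reach limit while tilting, against a stated limit of 0.17 (a rounded figure). That is right at the edge of its range.

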